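Tighten the sample pot's lid crosswise

TASK

The lid of the large sample pot is half tightened: two opposite T-knobs have had their first eighth of a turn, while the other two are still loose, with their bars pointing at the lid's centre. Finish the first pass by turning each loose knob clockwise to halfway (45 degrees); then, as a second pass, turn all four clockwise fully home to their stops (90 degrees), crosswise: first two opposite knobs, then the other two. Let go of the knobs at the end.

Things in the scene. Friction and masses are not known exactly. Their poses are not given: they have to be found in the camera images.
- pot: Large round aluminium pot fixed on the desk; flat steel lid 204 mm across, its top 90 mm above the desk. Origin on the pot's upright axis at desk height, z up. T-knobs a, b, c, d stand on the lid 78 mm from that axis, at the pot's +x, +y, -x, -y sides in that order (a opposite c, b opposite d). An 8 mm high valve is at the lid's centre. A smaller pot with three knobs is not part of the job.
- knob_a (a joint): Turn (rad, clockwise from above) of the T-knob at the pot's +x side: a black bar 50 long, 13 wide, 34 mm high (102 to 136 mm above the desk), centred on its upright axis. 0 = loose, bar along the line to the lid's centre; 0.785 = halfway; 1.571 = home at its stop, bar square to that line. Starts at 0.69 to 0.88. Turns at about 0.1 N m, stays where left, does not rise or sink.
- knob_b (a joint): Turn (rad, clockwise from above) of the T-knob at the pot's +y side: a black bar 50 long, 13 wide, 34 mm high (102 to 136 mm above the desk), centred on its upright axis. 0 = loose, bar along the line to the lid's centre; 0.785 = halfway; 1.571 = home at its stop, bar square to that line. Starts loose, 0 to 0.12. Turns at about 0.1 N m, stays where left, does not rise or sink.
- knob_c (a joint): Turn (rad, clockwise from above) of the T-knob at the pot's -x side: a black bar 50 long, 13 wide, 34 mm high (102 to 136 mm above the desk), centred on its upright axis. 0 = loose, bar along the line to the lid's centre; 0.785 = halfway; 1.571 = home at its stop, bar square to that line. Starts at 0.69 to 0.88. Turns at about 0.1 N m, stays where left, does not rise or sink.
- knob_d (a joint): Turn (rad, clockwise from above) of the T-knob at the pot's -y side: a black bar 50 long, 13 wide, 34 mm high (102 to 136 mm above the desk), centred on its upright axis. 0 = loose, bar along the line to the lid's centre; 0.785 = halfway; 1.571 = home at its stop, bar square to that line. Starts loose, 0 to 0.12. Turns at about 0.1 N m, stays where left, does not rise or sink.
Mind the look-alikes: they are no part of the job. What is shaped like the pot but brown is not meant.

How it is judged:
On the way, in this order (a step that is already met when the one before it is completed fails the run):
1. first pass finished: all four knobs stand about halfway (27 to 63 degrees) (value of joint knob_a between 0.47 and 1.1 rad and value of joint knob_b between 0.47 and 1.1 rad and value of joint knob_c between 0.47 and 1.1 rad and value of joint knob_d between 0.47 and 1.1 rad), for 0.2 s.
2. second pass, first diagonal: two opposite knobs fully home (past 79 degrees) while the other two still stand about halfway (((value of joint each of knob_a, knob_c above 1.38 rad and value of joint knob_b between 0.47 and 1.1 rad and value of joint knob_d between 0.47 and 1.1 rad) or (value of joint each of knob_b, knob_d above 1.38 rad and value of joint knob_a between 0.47 and 1.1 rad and value of joint knob_c between 0.47 and 1.1 rad))), for 0.2 s.
At the end, for the whole second after the job is handed in: All four knobs are turned fully home, each past 79 degrees of its 90, at rest and released (value of joint each of knob_a, knob_b, knob_c, knob_d above 1.38 rad and velocity of joint knob_a between -0.05 and 0.05 rad/s and velocity of joint knob_b between -0.05 and 0.05 rad/s and velocity of joint knob_c between -0.05 and 0.05 rad/s and velocity of joint knob_d between -0.05 and 0.05 rad/s); the robot touches nothing.
It also fails if it takes over 69 s, if anything falls off the work surface, if the arm or the gripper's body presses on something with over 40 N, if the wrist force passes 120 N, or if a joint passes its speed limit or range.

ROBOT

A 6-joint arm with a two-finger parallel gripper is mounted at the origin on the work surface. World frame = base frame: x ahead of the robot, y to its left, z up, the work surface at z = 0. Lengths are in m, angles in rad, forces in N, time in s.
With the tool pointing down it reaches from about 0.225 to 0.875 m from the base axis. Payload 3.4 kg.
Tool frame: the origin (TCP) lies midway between the tips of the shut fingers; the grasp point (between the pads) lies 19 mm behind it; z points along the fingers, y is the direction in which the jaws open and shut (so a half turn about z gives the same grasp; the last joint's range is limited). The gripper opens to 85 mm and grips with 20 to 120 N. Pads are 22 mm wide; open, the fingers measure 114 mm over their backs; the gripper's body (76 mm by 85 mm) begins 54 mm behind the grasp point. The pads swing forward as they close: fully open they stand 13 mm farther back than shut.
Start: joints at [1.134, 0.276, 1.505, -0, 1.361, -0.121], TCP at [0.179, 0.547, 0.231] pointing down, gripper open.
Joint ranges: [-2.89, 2.89], [-0.75, 2.08], [0.22, 2.7], [-1.18, 4.32], [0.11, 2.71], [-2.7, 2.7]. Speed limits (rad/s): [2.57, 2.57, 3.14, 3.14, 3.14, 3.14].

INTERFACE

Orientations are given as a unit quaternion [w, x, y, z].
In Python, from cell import sense, read_camera, camera_params, finish_job gives the robot as it stands.
- The arm moves only by the tool jog_arm, never from a script. Its argument "steps" is one flat list of numbers, 7 for each row, row after row: the shift along the world's x, y, z in mm, then the turn, a rotation vector about the world's x, y, z in rad, then the gripper command: -1 is shut, 1 is fully open, values between are in proportion. In form: [x, y, z, wx, wy, wz, jaw, x, y, z, wx, wy, wz, jaw, ...]. A call has 1 to 8 rows; each row shifts and turns the commanded pose from where the row before left it; what a row does not reach is not made up. A row lasts 1/8 s, in which the tool goes at most 62.5 mm and 10.7 degrees, less where a joint would pass 70% of its speed; a pose out of reach is approached as far as the arm can. A call is refused whole if a number of a shift passes 62.5 or a number of a turn 0.188, either way. A call with a gripper value outside its range is refused whole. The fingers move at their own pace and stop on an object; "force" is the grip in N (left out, the last holds). Time passes only in rows, so rows that do not move let the fingers close. It gives the time, the measured TCP pose, the force and the opening at its end, in the units of the state.
- sense(): the state, without advancing time (a new reading comes with each control period).
- read_camera(name): name is "scene" or "top"; returns the picture (384x512x3 uint8, blue, green, red); there is no depth.
- camera_params(name): a dict with "fx", "fy", "cx", "cy" (pixels), "xyz" and "orientation" of the camera in the world. Camera axes: x right, y down, z forward; pixel columns grow to the right and rows downward; lengths in m; the calibration is good to about 2 mm. A picture is of the moment at which its call begins. camera_params takes no time and is no camera call.
- finish_job(): hands the job in, once; it reports no verdict.
The state is a dict: "time": time; "q": joint angles; "joint_vel": joint speeds; "effort": joint torques, N m; "eef_pos": TCP position; "eef_rot": TCP orientation; "wrist_force": force on the tool from outside, world axes, zero at the start; "moment": the same for the moment, N m; "finger_gap": finger opening in m.
Only numpy, scipy, OpenCV 4.12 (cv2) and the standard library are available. Lean on these libraries where they do the work, as an engineer would, in place of code of your own. Each camera call takes 0.05 s, during which the arm holds its last target. There are 200 camera calls.

## Working session

There is one attempt and no reset: what is moved stays moved. The work goes in short steps, Python scripts to look and compute and a tool call to move; the robot and the scene stay as the last step left them, time stands still between calls to the robot, and variables do not carry over. Pictures are saved under pics/ and viewed, about 8 in all and at most 12, crops included, and the job is handed in when it is done.

Besides the shell and the picture viewer there is one more tool, called as a command line: name --argument value ..., lists and objects as JSON in quotes. jog_arm: Moves the arm, as the interface text tells. Its arguments: {"type":"object","properties":{"steps":{"type":"array","items":{"type":"number"}},"force":{"type":"number"}},"required":["steps"]}

```bash
mkdir -p pics
python3 - <<'E'
from cell import *
import cv2
for n in("scene","top"):
    cv2.imwrite(f"pics/{n}0.png",read_camera(n)); print(n,camera_params(n))
print(sense())
E
```

```text
scene {'fx': 355.0252905137692, 'fy': 355.0252905137692, 'cx': 256.6864444354929, 'cy': 194.94859204492658, 'xyz': array([ 0.75161656, -0.54623533,  0.75077122]), 'orientation': array([-0.32980635,  0.90291206,  0.25939965, -0.09321694])}
top {'fx': 363.5818613142023, 'fy': 363.5818613142023, 'cx': 255.21175109153006, 'cy': 192.8618472828834, 'xyz': array([ 0.24299257, -0.07372402,  0.95287125]), 'orientation': array([-0.08135658,  0.71739357, -0.68767286,  0.07637812])}
{'time': 0.1, 'q': array([ 1.13398482e+00,  2.76531687e-01,  1.50596699e+00, -8.36205220e-06,
        1.36070029e+00, -1.20993970e-01]), 'joint_vel': array([-1.83192042e-03, -9.02050036e-05, -2.89810637e-03,  9.73415079e-04,
        6.97238658e-04,  1.37055818e-04]), 'effort': array([ 7.81313265e-04, -4.17698193e+01, -2.46404886e+01, -4.19760690e-04,
        5.83367670e-03,  4.36100180e-06]), 'eef_pos': array([0.17840401, 0.54614926, 0.23054201]), 'eef_rot': array([-2.17178295e-04,  1.57252426e-01,  9.87558114e-01, -7.73242865e-04]), 'wrist_force': array([0.45963287, 0.44186536, 0.02899735]), 'moment': array([-0.01399328,  0.02418859, -0.00125188]), 'finger_gap': 0.08551864726995785}
```

View pics/top0.png

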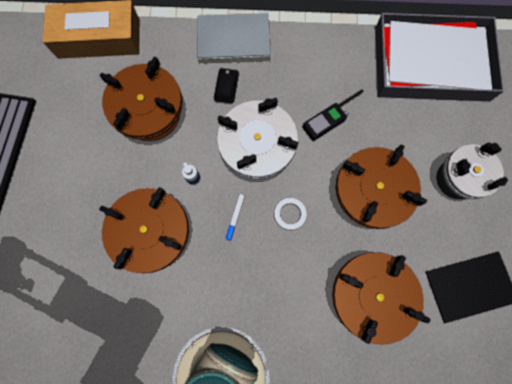

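View pics/scene0.png

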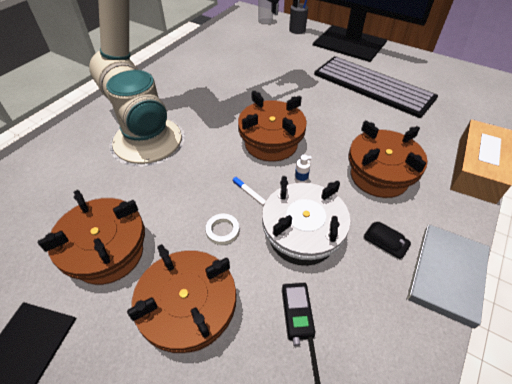

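In the top view the look-alikes are the brown four-knob pots at (142,100), (144,230), (379,187) and (379,297), and the small three-knob silver pot at (477,170). The target is the silver four-knob pot at (257,137), which is (306,214) in the scene view. I'll check it in a close crop.

```bash
cat > h.py <<'E'
from cell import *
import cv2, numpy as np
from scipy.spatial.transform import Rotation as R
def cam(n):
    p=camera_params(n); q=p["orientation"]
    return p,R.from_quat([q[1],q[2],q[3],q[0]]).as_matrix()
def at(n,u,v,z):
    p,M=cam(n); d=M@[(u-p["cx"])/p["fx"],(v-p["cy"])/p["fy"],1]
    return p["xyz"]+d*(z-p["xyz"][2])/d[2]
def px(n,P):
    p,M=cam(n); c=M.T@(np.array(P)-p["xyz"])
    return np.array([p["cx"]+p["fx"]*c[0]/c[2],p["cy"]+p["fy"]*c[1]/c[2]])
def crop(n,u,v,w,h,k,f):
    im=read_camera(n)[v:v+h,u:u+w]
    cv2.imwrite(f,cv2.resize(im,None,fx=k,fy=k,interpolation=cv2.INTER_CUBIC))
E
python3 - <<'E'
from h import *
a=cv2.resize(cv2.imread("pics/top0.png")[92:187,208:308],None,fx=6,fy=6,interpolation=cv2.INTER_CUBIC)
cv2.imwrite("pics/ct.png",a)
a=cv2.resize(cv2.imread("pics/scene0.png")[165:265,255:360],None,fx=6,fy=6,interpolation=cv2.INTER_CUBIC)
cv2.imwrite("pics/cs.png",a)
print(at("top",257.5,136.8,.098),at("scene",306.3,213.8,.098))
E
```

```text
[ 0.58094603 -0.06308202  0.098     ] [ 0.58875325 -0.06670519  0.098     ]
```

View pics/ct.png

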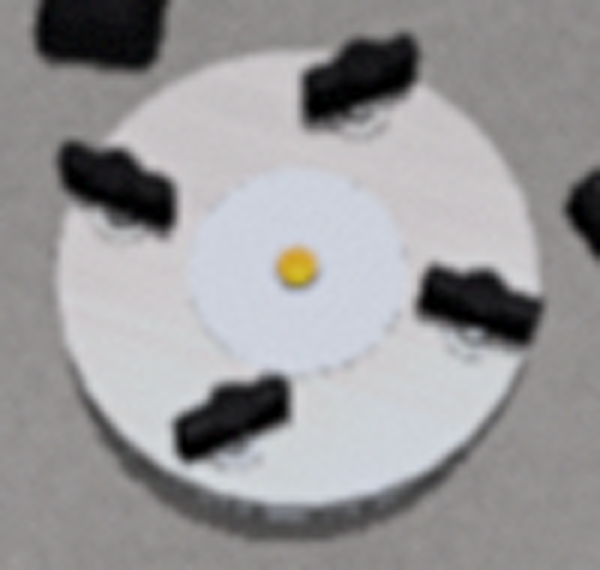

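View pics/cs.png

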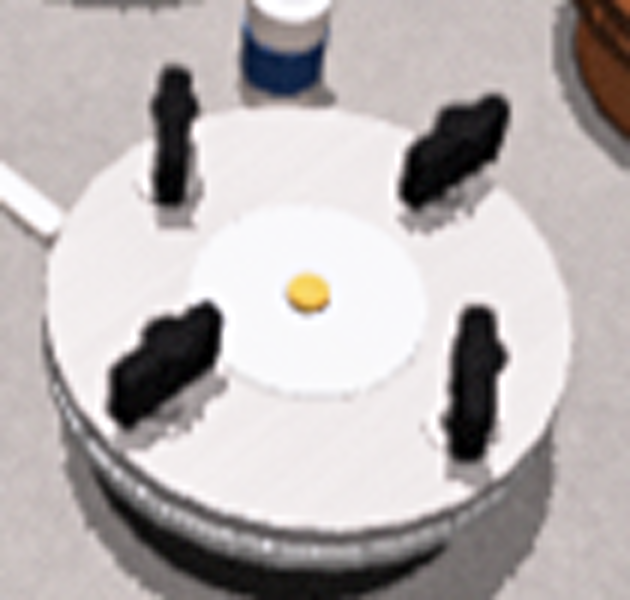

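```bash
cat > fit.py <<'E'
from h import *
from scipy.optimize import minimize
def box(n,c,ang):
    e=np.array([np.cos(ang),np.sin(ang)]);f=np.array([-e[1],e[0]]);
    pts=[px(n,[*(c+a*.025*e+b*.0065*f),z]) for a in(-1,1) for b in(-1,1) for z in(.102,.136)]
    return cv2.convexHull(((np.array(pts)+.5)*8-.5).astype(np.float32))
R0={"top":(208,92,100,95),"scene":(255,165,105,100)}
def mask(n,im):
    m=cv2.resize(im,None,fx=8,fy=8,interpolation=cv2.INTER_LINEAR).max(2)<75
    u,v,w,h=R0[n]; return m[v*8:(v+h)*8,u*8:(u+w)*8]
def cost(p,ns,ms):
    c=0
    for n,m in zip(ns,ms):
        u,v,w,h=R0[n]; r=np.zeros(m.shape,np.uint8); near=r.copy()
        for i in range(4):
            th=p[2]+i*np.pi/2; k=p[:2]+.078*np.array([np.cos(th),np.sin(th)])
            b=(box(n,k,th-p[3+i])-np.float32([u*8,v*8])).round().astype(np.int32)
            cv2.fillConvexPoly(r,b,1)
            cv2.circle(near,tuple(int(x) for x in b.reshape(-1,2).mean(0)),110,1,-1)
        c+=((r>0)!=(m&(near>0))).sum()/(r.sum()+1)
    return c
def fit(p0,ns,ims,free):
    ms=[mask(n,i) for n,i in zip(ns,ims)]; free=list(free); p0=np.array(p0,float)
    s=np.array([.006,.006,.08,.15,.15,.15,.15])
    def f(y): q=p0.copy(); q[free]+=y*s[free]; return cost(q,ns,ms)
    y=np.zeros(len(free))
    for _ in range(3):
        y=minimize(f,y,method="Nelder-Mead",options=dict(initial_simplex=np.vstack([y]+[y+d for d in np.eye(len(free))]),maxiter=400,xatol=.01)).x
    q=p0.copy(); q[free]+=y*s[free]; return q,f(y)
E
python3 - <<'E'
from fit import *
pos=[at("top",208+(u+.5)/6-.5,92+(v+.5)/6-.5,.12)[:2] for u,v in[(360,78),(118,185),(480,303),(233,417)]]
c=np.mean(pos,0); a=np.array([np.arctan2(*(p-c)[::-1]) for p in pos]);print(c,a,[np.linalg.norm(p-c) for p in pos])
I={n:cv2.imread(f"pics/{n}0.png") for n in R0}
# a/c = half-turned (N,S image): yaw0 either N or S direction
p0=[*c,a[0],.785,.05,.785,.05]
for ns in(["top"],["scene"],["top","scene"]):
    q,f=fit(p0,ns,[I[n] for n in ns],range(7)); print(ns,q.round(4),round(f,3))
E
```

```text
[ 0.58401464 -0.06215186] [-0.29697295  1.27575    -1.86144754  2.84536483] [np.float64(0.07774207410406898), np.float64(0.07800226160207165), np.float64(0.07794549179476361), np.float64(0.07808456240102588)]Traceback (most recent call last):
  File "<stdin>", line 8, in <module>
  File "fit.py", line 28, in fit
    y=minimize(f,y,method="Nelder-Mead",options=dict(initial_simplex=np.vstack([y]+[y+d for d in np.eye(len(free))]),maxiter=400,xatol=.01)).x
      ~~~~~~~~^^^^^^^^^^^^^^^^^^^^^^^^^^^^^^^^^^^^^^^^^^^^^^^^^^^^^^^^^^^^^^^^^^^^^^^^^^^^^^^^^^^^^^^^^^^^^^^^^^^^^^^^^^^^^^^^^^^^^^^^^^^^^^
    res = _minimize_neldermead(fun, x0, args, callback, bounds=bounds,
                               **options)
    fxr = func(xr)
    fx = function(np.copy(x), *(wrapper_args + args))
  File "fit.py", line 25, in f
    def f(y): q=p0.copy(); q[free]+=y*s[free]; return cost(q,ns,ms)
                                                      ~~~~^^^^^^^^^
  File "fit.py", line 17, in cost
    b=(box(n,k,th-p[3+i])-np.float32([u*8,v*8])).round().astype(np.int32)
       ~~~^^^^^^^^^^^^^^^
  File "fit.py", line 5, in box
    pts=[px(n,[*(c+a*.025*e+b*.0065*f),z]) for a in(-1,1) for b in(-1,1) for z in(.102,.136)]
         ~~^^^^^^^^^^^^^^^^^^^^^^^^^^^^^^^
  File "h.py", line 11, in px
    p,M=cam(n); c=M.T@(np.array(P)-p["xyz"])
        ~~~^^^
  File "h.py", line 5, in cam
    p=camera_params(n); q=p["orientation"]
ValueError: time passes only in moves, steps and waits
```

```bash
sed -i 's/^def cam/import functools\n@functools.cache\ndef cam/' h.py
python3 - <<'E'
from fit import *
c=[.584,-.062]
I={n:cv2.imread(f"pics/{n}0.png") for n in R0}
p0=[*c,-.297,.785,.05,.785,.05]
for ns in(["top"],["scene"],["top","scene"]):
    q,f=fit(p0,ns,[I[n] for n in ns],range(7)); print(ns,q.round(4),round(f,3))
E
```

```text
['top'] [ 0.5847 -0.0614 -0.2904  0.7681  0.2058  0.7184 -0.0055] 0.243
['scene'] [ 0.5865 -0.0619 -0.2955  0.9533 -0.0933  0.8394 -0.1654] 0.232
['top', 'scene'] [ 0.5854 -0.0613 -0.2947  0.906  -0.0022  0.8125 -0.08  ] 0.519
```

Both views agree: centre at about (0.5855, -0.0615) with yaw -0.294. Knobs a (far side) and c are halfway, and b (left) and d (right) are loose. I'll move above b at (0.608, 0.013) with the jaws at yaw -0.32.

jog_arm --steps '[27,-33,-3,0,0,-0.0985,0,27,-33,-3,0,0,-0.0985,0,27,-33,-3,0,0,-0.0985,0,27,-33,-3,0,0,-0.0985,0,27,-33,-3,0,0,-0.0985,0,27,-33,-3,0,0,-0.0985,0,27,-33,-3,0,0,-0.0985,0,27,-33,-3,0,0,-0.0985,0]' --force 60

```text
time: 1.1
eef_pos: [0.3951, 0.2813, 0.2069]
eef_rot: [-0.0, 0.526, 0.851, -0.0]
wrist_force: [0.3, -0.2, 0.0]
finger_gap: 0.0424
```

jog_arm --steps '[27,-33,-3,0,0,-0.0985,0,27,-33,-3,0,0,-0.0985,0,27,-33,-3,0,0,-0.0985,0,27,-33,-3,0,0,-0.0985,0,27,-33,-3,0,0,-0.0985,0,27,-33,-3,0,0,-0.0985,0,27,-33,-3,0,0,-0.0985,0,27,-33,-3,0,0,-0.0985,0,0,0,0,0,0,0,0]'

```text
$.steps: bad value
```

```bash
cat > st.py <<'E'
from cell import *
import numpy as np
s=sense(); w,x,y,z=s["eef_rot"]
yy=np.arctan2(1-2*(x*x+z*z),2*(x*y-w*z))
print("t",round(s["time"],2),"pos",s["eef_pos"].round(4),"yaw",yy.round(3),"F",s["wrist_force"].round(1),"M",s["moment"].round(2),"gap",round(s["finger_gap"],4),"tilt",np.round([2*(x*z+w*y),2*(y*z-w*x)],3))
E
python3 st.py
```

```text
t 1.1 pos [0.3951 0.2813 0.2069] yaw 0.464 F [ 0.3 -0.2  0. ] M [ 0.02 -0.04  0.08] gap 0.0424 tilt [-0. -0.]
```

jog_arm --steps '[30,-38,-3,0,0,-0.112,0,30,-38,-3,0,0,-0.112,0,30,-38,-3,0,0,-0.112,0,30,-38,-3,0,0,-0.112,0,30,-38,-3,0,0,-0.112,0,30,-38,-3,0,0,-0.112,0,30,-38,-3,0,0,-0.112,0,3,-2,-1,0,0,0,0]'

```text
time: 2.1
eef_pos: [0.6092, 0.0117, 0.1842]
eef_rot: [0.0, 0.811, 0.585, -0.0]
wrist_force: [-0.2, 0.2, 0.2]
finger_gap: 0.0427
```

```bash
python3 st.py
python3 - <<'E'
from h import *
t=read_camera("top")[60:210,180:330]; s=read_camera("scene")[90:270,230:380]
k=cv2.INTER_CUBIC
cv2.imwrite("pics/b1.png",np.hstack([cv2.resize(t,(390,390),interpolation=k),cv2.resize(s[15:165],(390,390),interpolation=k)]))
E
```

```text
t 2.1 pos [0.6092 0.0117 0.1842] yaw -0.321 F [-0.2  0.2  0.2] M [0.   0.04 0.02] gap 0.0427 tilt [-0.    -0.001]
```

View pics/b1.png

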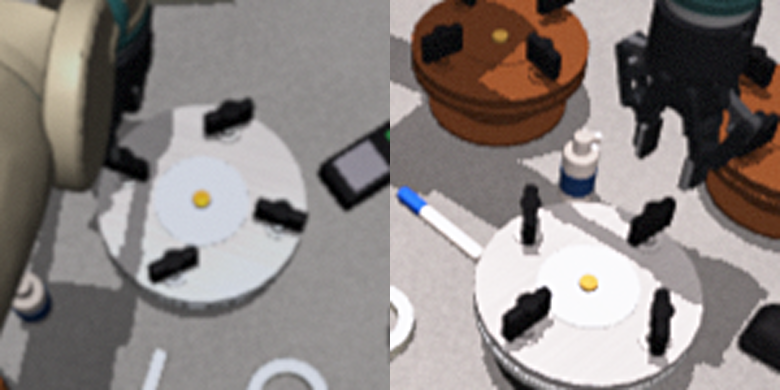

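The gripper is above b (left-hand bar in the top view, upper right in the scene view), with its fingers straddling it. I'll go down and grip.

jog_arm --steps '[0,0,-30,0,0,0,0,0,0,-30,0,0,0,0,0,0,-19,0,0,0,0,0,0,0,0,0,0,-1,0,0,0,0,0,0,-1,0,0,0,0,0,0,-1,0,0,0,0,0,0,-1]'

```text
time: 3.08
eef_pos: [0.6084, 0.0153, 0.107]
eef_rot: [0.0, 0.81, 0.587, 0.001]
wrist_force: [2.4, 2.0, -3.9]
finger_gap: 0.0122
```

```bash
python3 st.py
```

```text
t 3.08 pos [0.6084 0.0153 0.107 ] yaw -0.317 F [ 2.4  2.  -3.9] M [ 0.38 -0.39  0.08] gap 0.0122 tilt [0.002 0.001]
```

jog_arm --steps '[0,0,0,0,0,-0.1,-1,0,0,0,0,0,-0.1,-1,0,0,0,0,0,-0.1,-1,0,0,0,0,0,-0.1,-1,0,0,0,0,0,-0.1,-1,0,0,0,0,0,-0.1,-1,0,0,0,0,0,-0.1,-1,0,0,0,0,0,-0.08,-1]'

```text
time: 4.08
eef_pos: [0.6109, 0.0132, 0.107]
eef_rot: [0.002, 0.972, 0.234, 0.003]
wrist_force: [8.2, -3.1, -7.7]
finger_gap: 0.0124
```

```bash
python3 st.py
```

```text
t 4.08 pos [0.6109 0.0132 0.107 ] yaw -1.099 F [ 8.2 -3.1 -7.7] M [-0.27 -1.    0.17] gap 0.0124 tilt [ 0.007 -0.003]
```

jog_arm --steps '[0,0,0,0,0,0,0,0,0,0,0,0,0,0,0,0,30,0,0,0,0,0,0,25,0,0,0,0,-8,-30,0,0,0,0.16,0,-8,-30,0,0,0,0.16,0,-8,-30,0,0,0,0.16,0,-8,-30,0,0,0,0.16,0]'

```text
time: 5.08
eef_pos: [0.5748, -0.1061, 0.1619]
eef_rot: [-0.0, 0.847, 0.531, -0.0]
wrist_force: [0.2, -0.5, 0.5]
finger_gap: 0.0429
```

jog_arm --steps '[-8,-30,0,0,0,0.16,0,0,0,0,0,0,0,0]'

```text
time: 5.32
eef_pos: [0.5667, -0.137, 0.1618]
eef_rot: [0.0, 0.805, 0.594, -0.0]
wrist_force: [-0.4, -0.5, -0.2]
finger_gap: 0.0429
```

```bash
python3 st.py
```

```text
t 5.33 pos [ 0.5667 -0.137   0.1618] yaw -0.3 F [-0.4 -0.5 -0.2] M [-0.06 -0.02 -0.01] gap 0.0429 tilt [-0.    -0.001]
```

jog_arm --steps '[-2,1,-30,0,0,0,0,0,0,-26,0,0,0,0,0,0,0,0,0,0,0,0,0,0,0,0,0,-1,0,0,0,0,0,0,-1,0,0,0,0,0,0,-1,0,0,0,0,0,0,-1]'

```text
time: 6.2
eef_pos: [0.563, -0.133, 0.1067]
eef_rot: [-0.002, 0.804, 0.595, -0.001]
wrist_force: [-6.4, 3.2, 4.5]
finger_gap: 0.0117
```

```bash
python3 st.py
```

```text
t 6.2 pos [ 0.563  -0.133   0.1067] yaw -0.297 F [-6.4  3.2  4.5] M [ 0.4   0.98 -0.03] gap 0.0117 tilt [-0.005  0.002]
```

jog_arm --steps '[0,0,0,0,0,-0.1,-1,0,0,0,0,0,-0.1,-1,0,0,0,0,0,-0.1,-1,0,0,0,0,0,-0.1,-1,0,0,0,0,0,-0.1,-1,0,0,0,0,0,-0.1,-1,0,0,0,0,0,-0.1,-1,0,0,0,0,0,-0.08,-1]'

```text
time: 7.2
eef_pos: [0.566, -0.1356, 0.1067]
eef_rot: [0.002, 0.97, 0.243, 0.0]
wrist_force: [-0.2, -4.1, -0.5]
finger_gap: 0.0123
```

```bash
python3 st.py
```

```text
t 7.2 pos [ 0.566  -0.1356  0.1067] yaw -1.079 F [-0.2 -4.1 -0.5] M [-0.41  0.17  0.12] gap 0.0123 tilt [ 0.002 -0.003]
```

jog_arm --steps '[0,0,0,0,0,0,0,0,0,0,0,0,0,0,0,0,30,0,0,0,0,0,0,25,0,0,0,0,10,5,0,0,0,0.153,0,10,5,0,0,0,0.153,0,10,5,0,0,0,0.153,0,10,5,0,0,0,0.153,0]'

```text
time: 8.2
eef_pos: [0.6061, -0.114, 0.1607]
eef_rot: [0.0, 0.849, 0.528, 0.0]
wrist_force: [-1.1, 0.3, -0.8]
finger_gap: 0.043
```

jog_arm --steps '[10,5,0,0,0,0.153,0,10,5,0,0,0,0.153,0,10,5,0,0,0,0.153,0,10,5,0,0,0,0.153,0,10,5,0,0,0,0.153,0,8,7,0,0,0,0.153,0,0,0,0,0,0,0,0]'

```text
time: 9.07
eef_pos: [0.6641, -0.0818, 0.1604]
eef_rot: [0.0, 0.53, 0.848, 0.0]
wrist_force: [-0.5, -0.6, -0.3]
finger_gap: 0.0425
```

```bash
python3 st.py
python3 - <<'E'
from h import *
t=read_camera("top")[70:200,190:320]; s=read_camera("scene")[145:275,240:370]
k=cv2.INTER_CUBIC
cv2.imwrite("pics/a1.png",np.hstack([cv2.resize(t,(390,390),interpolation=k),cv2.resize(s,(390,390),interpolation=k)]))
E
```

```text
t 9.07 pos [ 0.6641 -0.0818  0.1604] yaw 0.453 F [-0.5 -0.6 -0.3] M [-0.    0.01 -0.03] gap 0.0425 tilt [0.001 0.   ]
```

View pics/a1.png

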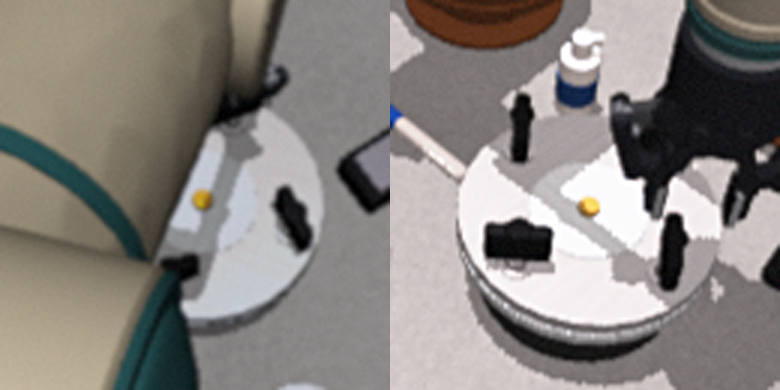

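d now stands about 45° clockwise (bar near (293,218) in the top crop), and the gripper is over a. Next I'll turn a home.

jog_arm --steps '[-1,-2,-30,0,0,0,0,0,0,-25,0,0,0,0,0,0,0,0,0,0,0,0,0,0,0,0,0,-1,0,0,0,0,0,0,-1,0,0,0,0,0,0,-1,0,0,0,0,0,0,-1]'

```text
time: 10.05
eef_pos: [0.6593, -0.0869, 0.1069]
eef_rot: [-0.001, 0.53, 0.848, -0.003]
wrist_force: [-9.1, -5.7, 3.5]
finger_gap: 0.0121
```

```bash
python3 st.py
```

```text
t 10.05 pos [ 0.6593 -0.0869  0.1069] yaw 0.453 F [-9.1 -5.7  3.5] M [-0.81  1.24  0.03] gap 0.0121 tilt [-0.006 -0.004]
```

jog_arm --steps '[-1.5,-1,0,0,0,-0.1,-1,-1,-1,0,0,0,-0.1,-1,0,0,0,0,0,-0.1,-1,0,0,0,0,0,-0.1,-1,0,0,0,0,0,-0.1,-1,0,0,0,0,0,-0.1,-1,0,0,0,0,0,-0.1,-1,0,0,0,0,0,-0.06,-1]'

```text
time: 11.05
eef_pos: [0.6586, -0.0871, 0.107]
eef_rot: [-0.0, 0.807, 0.59, -0.001]
wrist_force: [-5.1, -1.5, 2.8]
finger_gap: 0.0121
```

```bash
python3 st.py
```

```text
t 11.05 pos [ 0.6586 -0.0871  0.107 ] yaw -0.309 F [-5.1 -1.5  2.8] M [-0.07  0.69  0.5 ] gap 0.0121 tilt [-0.002 -0.001]
```

jog_arm --steps '[0,0,0,0,0,0,0,0,0,0,0,0,0,0,0,0,30,0,0,0,0,0,0,25,0,0,0,0,-30,9,0,0,0,0.152,0,-30,9,0,0,0,0.152,0,-30,9,0,0,0,0.152,0,-30,9,0,0,0,0.152,0]'

```text
time: 12.05
eef_pos: [0.5398, -0.0501, 0.1608]
eef_rot: [0.001, 0.591, 0.807, 0.0]
wrist_force: [-0.1, 0.1, 1.2]
finger_gap: 0.0427
```

jog_arm --steps '[-29,10,0,0,0,0.152,0,0,0,0,0,0,0,0]'

```text
time: 12.3
eef_pos: [0.5095, -0.0396, 0.1609]
eef_rot: [-0.0, 0.53, 0.848, 0.0]
wrist_force: [0.6, 0.7, -0.4]
finger_gap: 0.0429
```

```bash
python3 st.py
```

```text
t 12.3 pos [ 0.5095 -0.0396  0.1609] yaw 0.454 F [ 0.6  0.7 -0.4] M [ 0.02 -0.   -0.01] gap 0.0429 tilt [0. 0.]
```

jog_arm --steps '[1,0,-30,0,0,0,0,0,0,-25,0,0,0,0,0,0,0,0,0,0,0,0,0,0,0,0,0,-1,0,0,0,0,0,0,-1,0,0,0,0,0,0,-1,0,0,0,0,0,0,-1]'

```text
time: 13.18
eef_pos: [0.5105, -0.0421, 0.1066]
eef_rot: [-0.0, 0.53, 0.848, -0.002]
wrist_force: [-5.2, -4.5, 4.1]
finger_gap: 0.0122
```

```bash
python3 st.py
```

```text
t 13.18 pos [ 0.5105 -0.0421  0.1066] yaw 0.454 F [-5.2 -4.5  4.1] M [-0.69  0.87  0.09] gap 0.0122 tilt [-0.003 -0.003]
```

jog_arm --steps '[0,0,0,0,0,-0.1,-1,0,0,0,0,0,-0.1,-1,0,0,0,0,0,-0.1,-1,0,0,0,0,0,-0.1,-1,0,0,0,0,0,-0.1,-1,0,0,0,0,0,-0.1,-1,0,0,0,0,0,-0.1,-1,0,0,0,0,0,-0.06,-1]'

```text
time: 14.18
eef_pos: [0.5093, -0.0422, 0.1065]
eef_rot: [-0.0, 0.807, 0.591, -0.003]
wrist_force: [-8.0, -4.9, 6.7]
finger_gap: 0.012
```

```bash
python3 st.py
```

```text
t 14.18 pos [ 0.5093 -0.0422  0.1065] yaw -0.307 F [-8.  -4.9  6.7] M [-0.75  1.25  0.38] gap 0.012 tilt [-0.005 -0.004]
```

jog_arm --steps '[0,0,0,0,0,0,0,0,0,0,0,0,0,0,0,0,30,0,0,0,0,0,0,25,0,0,0,0,20,11,0,0,0,-0.157,0,20,11,0,0,0,-0.157,0,20,11,0,0,0,-0.157,0,20,11,0,0,0,-0.157,0]'

```text
time: 15.18
eef_pos: [0.5934, 0.0042, 0.1607]
eef_rot: [0.0, 0.951, 0.31, 0.001]
wrist_force: [-0.1, 0.0, -0.6]
finger_gap: 0.0428
```

jog_arm --steps '[20,10,0,0,0,-0.157,0,0,0,0,0,0,0,0]'

```text
time: 15.42
eef_pos: [0.6137, 0.0143, 0.1604]
eef_rot: [0.0, 0.971, 0.239, 0.001]
wrist_force: [-0.8, -0.7, -0.2]
finger_gap: 0.0423
```

```bash
python3 st.py
python3 - <<'E'
from h import *
t=read_camera("top")[70:200,190:320]; s=read_camera("scene")[145:275,240:370]
k=cv2.INTER_CUBIC
cv2.imwrite("pics/b2.png",np.hstack([cv2.resize(t,(390,390),interpolation=k),cv2.resize(s,(390,390),interpolation=k)]))
E
```

```text
t 15.43 pos [0.6137 0.0143 0.1604] yaw -1.089 F [-0.8 -0.7 -0.2] M [-0.01  0.01  0.01] gap 0.0423 tilt [0.002 0.   ]
```

View pics/b2.png

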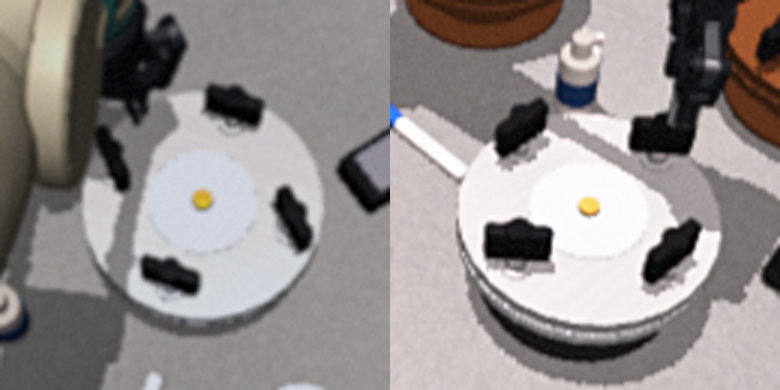

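a (234,103) and c (170,272) stand square to the radius, and b (113,158) and d (293,218) are halfway. On to b.

jog_arm --steps '[-3,-1,-30,0,0,0,0,0,0,-25,0,0,0,0,0,0,0,0,0,0,0,0,0,0,0,0,0,-1,0,0,0,0,0,0,-1,0,0,0,0,0,0,-1,0,0,0,0,0,0,-1]'

```text
time: 16.4
eef_pos: [0.6099, 0.0125, 0.1069]
eef_rot: [0.001, 0.971, 0.237, 0.001]
wrist_force: [-1.2, -0.0, 6.5]
finger_gap: 0.0121
```

```bash
python3 st.py
```

```text
t 16.4 pos [0.6099 0.0125 0.1069] yaw -1.092 F [-1.2 -0.   6.5] M [-0.    0.2  -0.03] gap 0.0121 tilt [ 0.003 -0.   ]
```

jog_arm --steps '[0,0,0,0,0,-0.1,-1,0,0,0,0,0,-0.1,-1,0,0,0,0,0,-0.1,-1,0,0,0,0,0,-0.1,-1,0,0,0,0,0,-0.1,-1,0,0,0,0,0,-0.1,-1,0,0,0,0,0,-0.1,-1,0,0,0,0,0,-0.085,-1]'

```text
time: 17.4
eef_pos: [0.61, 0.0102, 0.1069]
eef_rot: [0.002, 0.988, -0.153, 0.002]
wrist_force: [-1.6, -5.3, 6.0]
finger_gap: 0.0119
```

```bash
python3 st.py
```

```text
t 17.4 pos [0.61   0.0102 0.1069] yaw -1.878 F [-1.6 -5.3  6. ] M [-0.74  0.23  0.57] gap 0.0119 tilt [ 0.003 -0.005]
```

jog_arm --steps '[0,0,0,0,0,0,0,0,0,0,0,0,0,0,0,0,30,0,0,0,0,0,0,25,0,0,0,0,-9,-30,0,0,0,0.158,0,-9,-30,0,0,0,0.158,0,-9,-30,0,0,0,0.158,0,-9,-30,0,0,0,0.158,0]'

```text
time: 18.4
eef_pos: [0.5727, -0.1078, 0.1601]
eef_rot: [-0.0, 0.986, 0.165, -0.0]
wrist_force: [1.0, -0.9, 0.3]
finger_gap: 0.0426
```

jog_arm --steps '[-9,-29,0,0,0,0.158,0,0,0,0,0,0,0,0]'

```text
time: 18.65
eef_pos: [0.5636, -0.1378, 0.16]
eef_rot: [-0.0, 0.971, 0.238, -0.0]
wrist_force: [-0.6, 0.1, 0.1]
finger_gap: 0.0427
```

```bash
python3 st.py
```

```text
t 18.65 pos [ 0.5636 -0.1378  0.16  ] yaw -1.089 F [-0.6  0.1  0.1] M [0.01 0.01 0.02] gap 0.0427 tilt [-0.001  0.   ]
```

jog_arm --steps '[0,0,-30,0,0,0,0,0,0,-25,0,0,0,0,0,0,0,0,0,0,0,0,0,0,0,0,0,-1,0,0,0,0,0,0,-1,0,0,0,0,0,0,-1,0,0,0,0,0,0,-1]'

```text
time: 19.52
eef_pos: [0.5651, -0.1362, 0.1067]
eef_rot: [0.0, 0.971, 0.239, 0.001]
wrist_force: [-0.3, 3.1, 6.4]
finger_gap: 0.0124
```

```bash
python3 st.py
```

```text
t 19.52 pos [ 0.5651 -0.1362  0.1067] yaw -1.087 F [-0.3  3.1  6.4] M [ 0.43 -0.03  0.07] gap 0.0124 tilt [ 0.003 -0.   ]
```

jog_arm --steps '[0,0,0,0,0,-0.1,-1,0,0,0,0,0,-0.1,-1,0,0,0,0,0,-0.1,-1,0,0,0,0,0,-0.1,-1,0,0,0,0,0,-0.1,-1,0,0,0,0,0,-0.1,-1,0,0,0,0,0,-0.1,-1,0,0,0,0,0,-0.085,-1]'

```text
time: 20.52
eef_pos: [0.5654, -0.1393, 0.1067]
eef_rot: [0.003, 0.989, -0.151, 0.002]
wrist_force: [0.4, -5.3, 4.6]
finger_gap: 0.0124
```

```bash
python3 st.py
```

```text
t 20.52 pos [ 0.5654 -0.1393  0.1067] yaw -1.874 F [ 0.4 -5.3  4.6] M [-0.7   0.02  0.18] gap 0.0124 tilt [ 0.003 -0.006]
```

jog_arm --steps '[0,0,0,0,0,-0.03,-1,0,0,0,0,0,0,-1]'

```text
time: 20.78
eef_pos: [0.5654, -0.1393, 0.1067]
eef_rot: [0.003, 0.987, -0.163, 0.002]
wrist_force: [1.5, -4.8, 4.1]
finger_gap: 0.0121
```

```bash
python3 st.py
```

```text
t 20.77 pos [ 0.5654 -0.1393  0.1067] yaw -1.898 F [ 1.5 -4.8  4.1] M [-0.76  0.    0.91] gap 0.0121 tilt [ 0.003 -0.006]
```

jog_arm --steps '[0,0,0,0,0,0,0,0,0,0,0,0,0,0,0,0,30,0,0,0,0,0,0,50,0,0,0,0,-20,-40,20,0,0,0,0,-20,-40,0,0,0,0,0,-20,-40,0,0,0,0,0,-20,-40,0,0,0,0,0]'

```text
time: 21.78
eef_pos: [0.4832, -0.297, 0.2051]
eef_rot: [-0.0, 0.986, -0.165, -0.0]
wrist_force: [1.2, -1.2, 0.0]
finger_gap: 0.0428
```

jog_arm --steps '[-20,-40,0,0,0,0,0,-20,-40,0,0,0,0,0,0,0,0,0,0,0,0,0,0,0,0,0,0,0]'

```text
time: 22.28
eef_pos: [0.444, -0.3756, 0.2048]
eef_rot: [-0.001, 0.986, -0.165, -0.0]
wrist_force: [-0.0, 0.5, 0.0]
finger_gap: 0.0428
```

```bash
python3 st.py
python3 - <<'E'
from fit import *
t=read_camera("top"); s=read_camera("scene")
q,f=fit([.586,-.0625,-.294,1.5,1.5,1.5,1.5],["top"],[t],[3,4,5,6]); print(q,f)
k=cv2.INTER_CUBIC
cv2.imwrite("pics/end.png",np.hstack([cv2.resize(t[70:200,190:320],(390,390),interpolation=k),cv2.resize(s[145:275,240:370],(390,390),interpolation=k)]))
E
```

```text
t 22.27 pos [ 0.444  -0.3756  0.2048] yaw -1.903 F [-0.   0.5  0. ] M [ 0.01  0.04 -0.09] gap 0.0428 tilt [-0.     0.002]
[ 0.586      -0.0625     -0.294       1.58928276  1.47421472  1.60650064
  1.55031122] 0.2414077479743521
```

View pics/end.png

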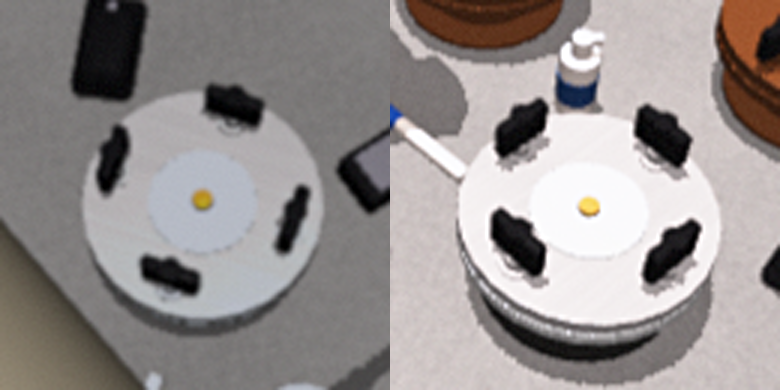

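All four bars — a (234,103), b (113,158), c (170,272), d (293,218) — stand square to their radii, and the gripper is clear of the pot.

```bash
python3 -c "from cell import *; print(finish_job())"
```

```text
the job is handed in; nothing more can be done
None
```

All four knobs on the silver pot are turned fully home and released, and the job is handed in; it took about 22 s of the 69 s allowed. I turned loose knobs b and d to about 45°, then a and c home to their stops, then b and d home.

- **Stops:** the twisting moment rose at the end of every home turn, to 0.4–0.9 N m against at most 0.17 N m at the end of the b and d half turns. Knob d first showed only 0.18 N m, so I nudged it a further 0.03 rad and it rose to 0.91 N m.
- **Final picture:** all four bars stand square to their radii. A fit to the top view put them at about 1.59, 1.47, 1.61 and 1.55 rad for a to d, against the 1.38 rad needed.
- **Disagreements:** the two cameras placed the pot's centre about 2 mm apart, and the start-angle fits differed by up to about 0.3 rad between the two views. The gripper readings were used to settle these.
- **Other limits:** wrist forces, read at the end of each move, stayed below about 12 N, and the gripper ended clear of everything.
- **Failed call:** one move call was refused for having nine rows; nothing moved, and I sent it again with eight.

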